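Open the guard-comb drawer and uncover the canister

TASK

Get the clipper guards ready for the next client: pull the deep lower drawer of the little chest all the way out to its stop, then lift the lid off the glass canister standing in it and set the lid down gently, knob up, on the round cork mat. Leave the drawer fully out with the open canister standing in it, keep the two small upper drawers shut, and do not disturb the clipper, the dish or the neck brush.

Things in the scene. Friction and masses are not known exactly. Their poses are not given: they have to be found in the camera images.
- chest: Cedar table-top chest, fixed: 260 wide (y), 194 mm high, lower case 200 mm deep (x). Origin: middle of the lower case's underside, on the table. Its +x points from front to back: the lower drawer's front is 100 mm from the origin on the -x side; drawers pull out along -x. The upper row, two small drawers, stands 27 mm forward of the lower drawer, the top board 5 mm more. Yaw varies.
- lower_drawer (a joint): How far the deep lower drawer is out, in m: 0 shut, 0.150 at its stop. Starts up to 15 mm ajar. 2 to 3 N of friction plus light damping; stays where it is left. Its front is 233 wide x 95 mm high (23 to 118 mm above the table), 16 mm thick; its box is 214 wide and 151 mm deep inside, its sides and back 8 mm thick, their upper edge 75 mm above the table.
- lower_drawer_knob (a point): Centre of the lower drawer's round brass knob, in the middle of its front, 20 mm out from the face, 71 mm above the table. The knob is 26 mm in diameter there, 29 mm long, on a 13 mm neck next to the face. From 49 mm above it the chest stands 27 mm forward of the face: a gripper pointing down does not fit, lean the tool back 25 to 45 degrees. Moves with the drawer; axes as the chest's.
- drawer_floor (a point): Centre of the lower drawer's floor, on its upper side, 28 mm above the table, 91.5 mm behind the outer face of the drawer front. Moves with the drawer; its axes are the chest's.
- upper_left (a joint): How far the small upper drawer on the chest's +y side is out, in m (0 shut). To stay shut. Its front is 110 x 47 mm; it has no knob but a let-in round brass finger pull, 26 mm in diameter, 3 mm proud.
- upper_right (a joint): The same for the small upper drawer on the chest's -y side.
- canister: Low round clear glass canister, 84 mm in diameter, 50 mm high, wall 4 mm, 0.35 kg, standing loose on the floor of the lower drawer, hidden until it is pulled out; with the drawer at its stop it stands about 70 to 90 mm in front of the face it came from. Three purple guard combs stand in it. Origin: centre of its underside; z up.
- lid: Loose clear glass lid of the canister, 0.12 kg: a disc 84 mm in diameter and 5 mm thick with a plug 68 mm in diameter and 8 mm high under it (4 mm play all round in the mouth) and a knob on top. Origin: centre of the plug's underside; z up through the knob. On the canister the origin is 42 mm above the canister's; lift it straight up at least 10 mm to clear. It stands level on its plug.
- lid_knob (a point): Centre of the lid's round glass knob, 29 mm above the lid's origin and 16 mm above the disc's upper side. The knob is 25 mm in diameter there and 27 mm high overall, on a 16 mm neck. Grasp it from above.
- mat: Round cork mat, 130 mm in diameter and 5 mm thick, fixed to the table on the robot's right. Origin: centre of its underside, on the table.
- dish: Bystander: small round white ceramic dish, 100 mm in diameter, 28 mm high, holding empty guard clips, loose on the table. Origin: centre of its underside.
- clipper: Bystander: white hair clipper, 180 x 50 x 34 mm, lying loose across the chest's top. Origin: centre of its underside; x along its length.
- brush: Bystander: neck brush standing on its steel handle, 62 mm in diameter, 150 mm high, loose on the table. Origin: centre of its foot.
Mind the look-alikes: they are no part of the job. Of the things that look like the mat, take the one that is farthest to the robot's right at the start.

How it is judged:
By the outcome, as a careful person would: the job done as asked, in the order asked, and still so for the second after the job is handed in, with the robot touching nothing.
It also fails if it takes over 56 s, if anything falls off the work surface, if the arm or the gripper's body presses on something with over 40 N, if the wrist force passes 120 N, or if a joint passes its speed limit or range.

ROBOT

A 6-joint arm with a two-finger parallel gripper is mounted at the origin on the work surface. World frame = base frame: x ahead of the robot, y to its left, z up, the work surface at z = 0. Lengths are in m, angles in rad, forces in N, time in s.
With the tool pointing down it reaches from about 0.35 to 0.975 m from the base axis. Payload 4.9 kg.
Tool frame: the origin (TCP) lies on the centre line of the jaws, within the pads' length; the fingertips stand 8 mm ahead of it and the grasp point (between the pads) lies 11 mm behind it; z points along the fingers, y is the direction in which the jaws open and shut (so a half turn about z gives the same grasp; the last joint's range is limited). The gripper opens to 85 mm and grips with 20 to 120 N. Pads are 22 mm wide; open, the fingers measure 114 mm over their backs; the gripper's body (76 mm by 85 mm) begins 54 mm behind the grasp point. The pads swing forward as they close: fully open they stand 13 mm farther back than shut.
Start: joints at [-1.38, 0.053, 1.613, -0, 1.476, -0.119], TCP at [0.191, -0.595, 0.239] pointing down, gripper open.
Joint ranges: [-3.01, 3.01], [-1.01, 2.22], [0.06, 2.58], [-1.02, 4.17], [0.09, 2.62], [-3.14, 3.14]. Speed limits (rad/s): [2.57, 2.57, 3.14, 3.14, 3.14, 3.14].

INTERFACE

Orientations are given as a rotation vector (axis times angle).
In Python, from station import get_obs, get_image, calibration, finish_job gives the robot as it stands. The module is installed in compiled form; this text tells all that it offers.
- The arm moves only by the shell command python3 -m jog 'ROWS' [FORCE]. ROWS is JSON, a list of rows, each a list of 7 numbers: the shift along the tool's x, y, z in cm, then the turn, a rotation vector about the tool's x, y, z in rad, then the closure in counts, from 0 (fully open) to 255 (shut). In form: [[dx, dy, dz, ax, ay, az, jaw], ...]. A call has 1 to 8 rows; each row is the pose to reach, as a shift and turn from the pose measured when the call began, along the tool's axes at that moment; what a row does not reach only later rows make up. A row lasts 1/12 s, in which the tool goes at most 41.7 mm and 7.16 degrees, less where a joint would pass 70% of its speed; a pose out of reach is approached as far as the arm can. A call with a gripper value outside its range is refused whole. The fingers move at their own pace and stop on an object; FORCE is the grip in N (left out, the last holds). Time passes only in rows, so rows that repeat a pose let the fingers close. It gives the time, the measured TCP pose, the force and the opening at its end, in the units of the state.
- get_obs(): the state, without advancing time (a new reading comes with each control period).
- get_image(name): name is "scene" or "top" or "wrist"; returns the picture (384x512x3 uint8, red, green, blue); there is no depth.
- calibration(name): a dict with "vfov" (degrees; the focal length in pixels is half the picture's height over the tangent of half this angle, whatever the lens; pixels are square), "cx", "cy" (the principal point, pixels), "R" (3x3) and "t" (3): a world point X has camera coordinates R X + t. Camera axes: x right, y down, z forward; pixel columns grow to the right and rows downward; lengths in m; the calibration is good to about 2 mm. A picture is of the moment at which its call begins: read the wrist's pose just before it. calibration takes no time and is no camera call; for the wrist camera it gives the pose at the moment of the call.
- finish_job(): hands the job in, once; it reports no verdict.
The state is a dict: "t": time; "q": joint angles; "dq": joint speeds; "effort": joint torques, N m; "tool_pos": TCP position; "tool_rot": TCP orientation; "contact_force": force on the tool from outside, world axes, zero at the start; "wrist_torque": the same for the moment, N m; "opening": finger opening in m.
Only numpy, scipy, OpenCV 4.12 (cv2) and the standard library are available. Lean on these libraries where they do the work, as an engineer would, in place of code of your own. Each camera call takes 0.05 s, during which the arm holds its last target. There are 200 camera calls.

## Working session

There is one attempt and no reset: what is moved stays moved. The work goes in short steps, Python scripts to look and compute and a shell command to move; the robot and the scene stay as the last step left them, time stands still between calls to the robot, and variables do not carry over. Pictures are saved under pics/ and viewed, about 8 in all and at most 12, crops included, and the job is handed in when it is done.

```bash
mkdir -p pics; cat > h.py <<'E'
import numpy as np, cv2
from station import *
from scipy.spatial.transform import Rotation as Ro
def save(n,f): 
    im=get_image(n); cv2.imwrite('pics/'+f,im[:,:,::-1]); return im
def ray(c,u,v):
    f=192/np.tan(np.radians(c['vfov'])/2); R=np.array(c['R']);t=np.array(c['t'])
    d=R.T@np.array([(u-c['cx'])/f,(v-c['cy'])/f,1]); return -R.T@t,d
def onz(c,u,v,z):
    o,d=ray(c,u,v); return o+d*(z-o[2])/d[2]
def proj(c,X):
    f=192/np.tan(np.radians(c['vfov'])/2); p=np.array(c['R'])@np.array(X)+np.array(c['t']); return c['cx']+f*p[0]/p[2],c['cy']+f*p[1]/p[2]
def tri(c1,p1,c2,p2):
    o1,d1=ray(c1,*p1);o2,d2=ray(c2,*p2)
    s=np.linalg.lstsq(np.c_[d1,-d2],o2-o1,rcond=None)[0]; a=o1+d1*s[0];b=o2+d2*s[1]; return (a+b)/2,np.linalg.norm(a-b)
def togo(pos,R,o=None):
    "shift (cm) and turn (rotvec) in current tool axes"
    o=o or get_obs(); R0=Ro.from_rotvec(o['tool_rot'])
    return np.round(R0.inv().apply(np.array(pos)-o['tool_pos'])*100,2), np.round((R0.inv()*R).as_rotvec(),3)
E
python3 - <<'E'
from h import *
np.set_printoptions(precision=4,suppress=True)
a=save('scene','s0.png');b=save('top','t0.png')
o=get_obs();print({k:np.round(v,3) for k,v in o.items()}); print(Ro.from_rotvec(o['tool_rot']).as_matrix())
for n in('scene','top'):
  c=calibration(n);print(c['vfov'],c['cx'],c['cy'],-np.array(c['R']).T@c['t'],c['R'])
cv2.imwrite('pics/both.png',np.vstack([np.hstack([a,b])])[:,:,::-1])
E
```

```text
{'t': np.float64(0.1), 'q': array([-1.38 ,  0.053,  1.614, -0.   ,  1.476, -0.119]), 'dq': array([-0.001, -0.001, -0.003,  0.002,  0.001,  0.   ]), 'effort': array([  0.001, -39.49 , -37.136,  -0.   ,   0.004,  -0.   ]), 'tool_pos': array([ 0.19 , -0.595,  0.238]), 'tool_rot': array([-3.102, -0.484,  0.   ]), 'contact_force': array([-0.268, -0.473, -0.319]), 'wrist_torque': array([-0.009, -0.015,  0.06 ]), 'opening': np.float64(0.085)}
[[ 0.9524  0.3049 -0.0004]
 [ 0.3049 -0.9524  0.0018]
 [ 0.0002 -0.0018 -1.    ]]
44.64827306937629 258.5201361248374 194.02360559998604 [0.4834 0.4547 1.2938] [[-0.9715 -0.2372  0.0037]
 [-0.2265  0.9227 -0.3121]
 [ 0.0706 -0.304  -0.9501]]
49.90809992532794 253.6727094855748 187.91939916915956 [0.3653 0.0967 1.4302] [[ 0.0261 -0.9996  0.0108]
 [-0.9856 -0.0276 -0.1669]
 [ 0.1672 -0.0062 -0.9859]]
```

View pics/s0.png

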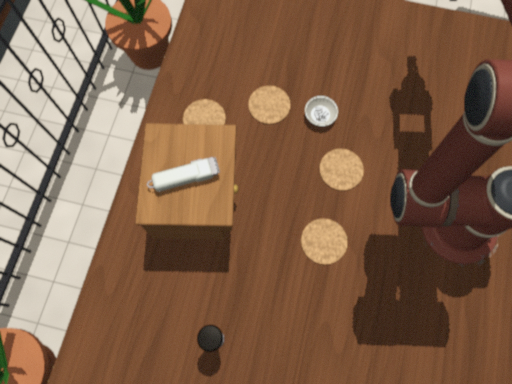

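View pics/t0.png

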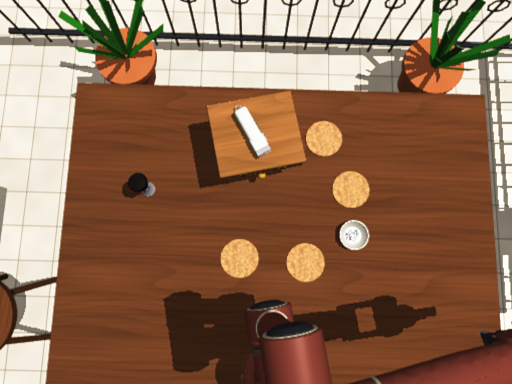

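Four cork discs, in the top picture at (324,138), (351,189), (240,258) and (306,262). (351,189) is farthest right (−y), so it fits the description. I'll measure it and the chest, and confirm with a crop.

```bash
python3 - <<'E'
from h import *
np.set_printoptions(precision=4,suppress=True)
ct=calibration('top');cs=calibration('scene')
a=cv2.imread('pics/s0.png');b=cv2.imread('pics/t0.png')
for nm,c,im in(('top',ct,b),('scene',cs,a)):
  hsv=cv2.cvtColor(im,cv2.COLOR_BGR2HSV)
  m=cv2.inRange(hsv,(8,60,150),(24,190,255))
  n,l,s,ce=cv2.connectedComponentsWithStats(m)
  for i in range(1,n):
    if s[i,4]>500: 
      p=onz(c,*ce[i],.005); q=onz(c,ce[i][0]+s[i,2]/2,ce[i][1],.005); print(nm,ce[i],s[i],p,'r',np.linalg.norm(p-q))
for p in[(208,105),(290,92),(305,161),(221,177)]: print('top board',onz(ct,*p,.194))
for p in[(145,124),(236,125),(233,226),(138,226)]: print('scene board',onz(cs,*p,.194))
print('knob',onz(ct,262,176,.071),onz(cs,236,188,.071))
print('dish',onz(ct,354,235,.02),onz(cs,321,111,.02),'brush',onz(ct,138,182,.15),onz(cs,210,338,.15))
print('clipper',onz(ct,252,131,.22))
x=cv2.resize(b[80:290,190:390],None,fx=2.8,fy=2.8,interpolation=cv2.INTER_CUBIC); cv2.imwrite('pics/c0.png',x)
E
```

```text
top [136.2276  66.9172] [111  41  46  43 870] [1.0457 0.5309 0.005 ] r 0.08430082351450545
top [443.4251  80.8398] [423  68  41  26 668] [ 1.0265 -0.6007  0.005 ] r 0.0759677118452483
top [256.4929 133.4545] [ 207   91   99   86 5305] [0.8052 0.0827 0.005 ] r 0.17766735636698
top [323.6732 138.0457] [ 306  121   37   36 1028] [ 0.7952 -0.1584  0.005 ] r 0.06645841619769653
top [350.6757 189.0218] [ 332  171   38   37 1101] [ 0.6126 -0.2529  0.005 ] r 0.06691765680177816
top [239.2168 258.0017] [ 220  239   39   39 1204] [0.3637 0.1305 0.005 ] r 0.06639706005480829
top [305.2852 262.2114] [ 286  243   39   40 1206] [ 0.3554 -0.0947  0.005 ] r 0.0665110855090999
scene [158.7065  17.1104] [144   0  28  38 661] [ 1.0462 -0.4777  0.005 ] r 0.04629999649316821
scene [268.8109 103.8752] [ 248   85   43   39 1290] [ 0.618  -0.2508  0.005 ] r 0.06661924067635604
scene [189.1162 167.3666] [ 136   99  102  126 8646] [0.798  0.0106 0.005 ] r 0.15067521026599057
scene [341.2904 168.7286] [ 319  148   45   42 1474] [ 0.3603 -0.0925  0.005 ] r 0.06656545085707401
scene [323.9156 240.7472] [ 301  218   47   47 1717] [0.3679 0.1327 0.005 ] r 0.0660951545108333
scene [ 24.9812 355.9721] [   0  327   44   57 1541] [1.0638 0.6177 0.005 ] r 0.05711742237206698
top board [0.8351 0.2392 0.194 ]
top board [ 0.8861 -0.0181  0.194 ]
top board [ 0.6633 -0.0668  0.194 ]
top board [0.6059 0.1894 0.194 ]
scene board [ 0.8974 -0.0131  0.194 ]
scene board [ 0.6669 -0.0669  0.194 ]
scene board [0.6058 0.1966 0.194 ]
scene board [0.829  0.2514 0.194 ]
knob [0.6371 0.0612 0.071 ] [0.6389 0.0612 0.071 ]
dish [ 0.4512 -0.2585  0.02  ] [ 0.4564 -0.2569  0.02  ] brush [0.5911 0.4528 0.15  ] [0.5945 0.4598 0.15  ]
clipper [0.7462 0.0987 0.22  ]
```

View pics/c0.png

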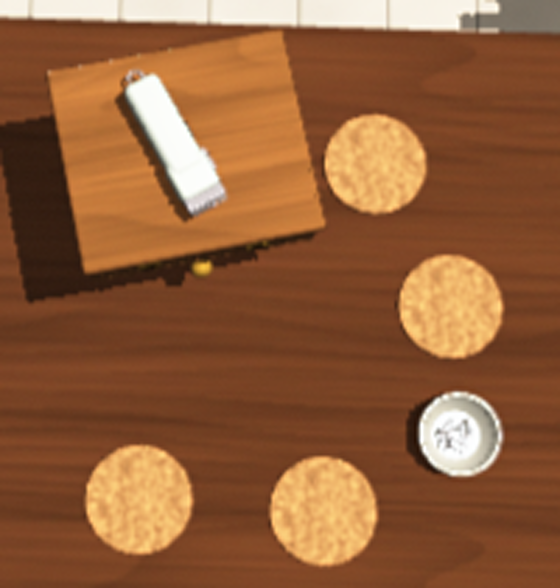

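The crop confirms it: the mat at (351,189) in the top picture is farthest right, about (0.615, −0.252), and the dish is a white bowl nearer the robot. Chest yaw is about 0.224 and its origin about (0.764, 0.0925). Next is the pre-grasp in front of the knob, leaned 42°.

```bash
cat >> h.py <<'E'
YAW=0.224; O=np.array([0.764,0.0925,0.]); XC=np.array([np.cos(YAW),np.sin(YAW),0]); YC=np.array([-np.sin(YAW),np.cos(YAW),0]); Z=np.array([0,0,1.])
def lean(deg):
    a=np.radians(deg); z=np.sin(a)*XC-np.cos(a)*Z; y=-YC; return Ro.from_matrix(np.c_[np.cross(y,z),y,z])
E
python3 - <<'E'
from h import *
R=lean(42); z=R.as_matrix()[:,2]; k=O-XC*.125+Z*.071
print(k, k-.1*z, togo(k-.1*z,R))
E
```

```text
[0.64212291 0.06473357 0.071     ] [0.57688156 0.04987007 0.14531448] (array([ 56.46, -49.59,   9.39]), array([-0.033,  0.732,  0.081]))
```

```bash
python3 -m jog '[[19,-16.5,0,0,0.1,0,0],[38,-33,3,-0.03,0.7,0.08,0],[38,-33,3,-0.03,0.7,0.08,0],[56.5,-49.6,9.4,-0.033,0.732,0.081,0],[56.5,-49.6,9.4,-0.033,0.732,0.081,0],[56.5,-49.6,9.4,-0.033,0.732,0.081,0],[56.5,-49.6,9.4,-0.033,0.732,0.081,0],[56.5,-49.6,9.4,-0.033,0.732,0.081,0]]' 30
python3 -c "
from h import *
R=lean(42); z=R.as_matrix()[:,2]; k=O-XC*.125+Z*.071
print(togo(k-.1*z,R))"
```

```text
t: 0.77
tool_pos: [0.3603, -0.3096, 0.2019]
tool_rot: [-2.841, -0.312, -1.089]
contact_force: [0.3, -0.4, 0.7]
opening: 0.0853
(array([ 17.68, -30.32,  23.7 ]), array([-0.001,  0.   , -0.006]))
```

```bash
python3 -m jog '[[17.7,-30.3,23.7,0,0,0,0],[17.7,-30.3,23.7,0,0,0,0],[17.7,-30.3,23.7,0,0,0,0],[17.7,-30.3,23.7,0,0,0,0],[17.7,-30.3,23.7,0,0,0,0],[17.7,-30.3,23.7,0,0,0,0],[17.7,-30.3,23.7,0,0,0,0],[17.7,-30.3,23.7,0,0,0,0]]'
python3 - <<'E'
from h import *
R=lean(42); z=R.as_matrix()[:,2]; k=O-XC*.125+Z*.071
print(togo(k-.1*z,R))
E
```

```text
t: 1.43
tool_pos: [0.5309, -0.0259, 0.1582]
tool_rot: [-2.841, -0.313, -1.092]
contact_force: [0.9, -1.0, 0.5]
opening: 0.0851
(array([ 3.68, -6.38,  5.09]), array([-0.001, -0.001, -0.005]))
```

```bash
python3 -m jog '[[3.7,-6.4,5.1,0,0,0,0],[3.7,-6.4,5.1,0,0,0,0],[3.7,-6.4,5.1,0,0,0,0],[3.7,-6.4,5.1,0,0,0,0]]'
python3 - <<'E'
from h import *
o=get_obs();c=calibration('wrist');save('wrist','w1.png');np.savez('w1.npz',R=c['R'],t=c['t'])
R=lean(42); z=R.as_matrix()[:,2]; k=O-XC*.125+Z*.071
print(togo(k-.1*z,R),proj(c,k),c['vfov'],-np.array(c['R']).T@c['t'],o['tool_pos'],Ro.from_rotvec(o['tool_rot']).inv().apply(c['R']))
E
```

```text
t: 1.77
tool_pos: [0.5767, 0.0534, 0.1438]
tool_rot: [-2.839, -0.321, -1.086]
contact_force: [-0.5, 0.2, -0.7]
opening: 0.0854
(array([ 0.07,  0.18, -0.08]), array([-0.003,  0.001, -0.003])) (np.float64(260.3258804088039), np.float64(200.79367926214226)) 61.13936380778756 [0.54718858 0.0464886  0.29829101] [0.57666807 0.0534011  0.14382505] [[ 1.56949566e-03  9.99998379e-01 -8.82940967e-04]
 [-9.50794867e-01  1.21871876e-03 -3.09818714e-01]
 [-3.09817136e-01  1.32575487e-03  9.50795238e-01]]
```

View pics/w1.png

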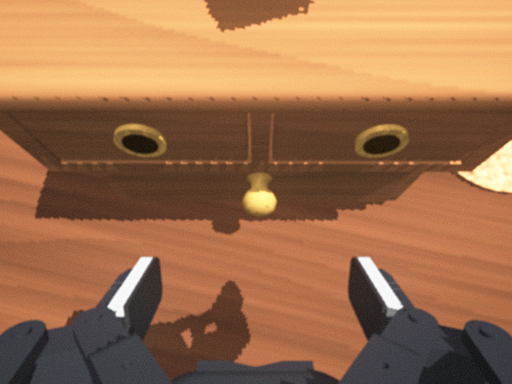

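The knob's head shows at (260,200), and the estimate projects to (260,201), so they agree. I'll advance along the tool axis and close.

```bash
python3 -m jog '[[0.07,0.18,4,0,0,0,0],[0.07,0.18,7,0,0,0,0],[0.07,0.18,9,0,0,0,0],[0.07,0.18,10.2,0,0,0,0],[0.07,0.18,10.2,0,0,0,0]]' 30; python3 -m jog '[[0,0,0,0,0,0,255],[0,0,0,0,0,0,255],[0,0,0,0,0,0,255],[0,0,0,0,0,0,255],[0,0,0,0,0,0,255],[0,0,0,0,0,0,255],[0,0,0,0,0,0,255]]' 30
python3 - <<'E'
from h import *
R=lean(42); z=R.as_matrix()[:,2];o=get_obs()
print('pull 5cm',togo(o['tool_pos']-XC*.05,R),'tcp chest x',(o['tool_pos']-O)@XC,(o['tool_pos']-O)@YC)
save('wrist','w2.png')
E
```

```text
t: 2.23
tool_pos: [0.6431, 0.0635, 0.0664]
tool_rot: [-2.843, -0.313, -1.083]
contact_force: [-0.2, -0.5, 0.0]
opening: 0.0855
t: 2.82
tool_pos: [0.6429, 0.0657, 0.0678]
tool_rot: [-2.838, -0.315, -1.081]
contact_force: [-3.2, 7.9, 5.3]
opening: 0.0231
pull 5cm (array([-3.73, -0.  , -3.33]), array([-0.007,  0.004, -0.006])) tcp chest x -0.1240009112315866 0.0007125608513004846
```

View pics/w2.png

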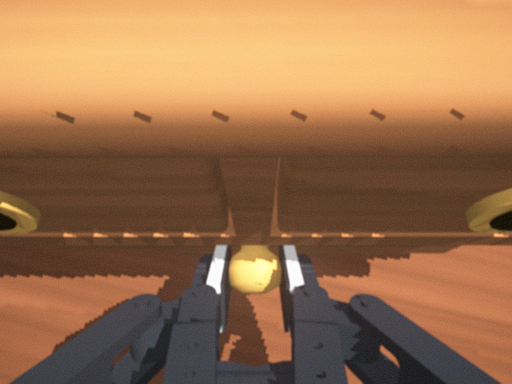

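The knob sits between the pads, with an opening of 23 mm. Pulling now.

```bash
python3 -m jog '[[-1.1,0,-1,0,0,0,255],[-2.6,0,-2.3,0,0,0,255],[-4.1,0,-3.7,0,0,0,255],[-5.6,0,-5,0,0,0,255],[-7.1,0,-6.3,0,0,0,255],[-8.2,0,-7.3,0,0,0,255],[-9.3,0,-8.3,0,0,0,255],[-9.3,0,-8.3,0,0,0,255]]' 30
python3 - <<'E'
from h import *
R=lean(42); z=R.as_matrix()[:,2];o=get_obs()
print('to z',togo(O-XC*.275+Z*o['tool_pos'][2],R),'tcp chest x',(o['tool_pos']-O)@XC,(o['tool_pos']-O)@YC)
E
```

```text
t: 3.53
tool_pos: [0.5199, 0.0381, 0.068]
tool_rot: [-2.838, -0.315, -1.082]
contact_force: [-2.8, 1.5, 0.3]
opening: 0.0232
to z (array([-1.86,  0.12, -1.66]), array([-0.007,  0.003, -0.006])) tcp chest x -0.2500751835173615 0.0011659772250487963
```

```bash
python3 -m jog '[[-0.6,0,-0.5,0,0,0,255],[-1,0,-0.9,0,0,0,255],[-1.1,0,-1,0,0,0,255],[-1.1,0,-1,0,0,0,255]]' 30; python3 -m jog '[[-0.2,0,-0.2,0,0,0,255],[-0.4,0,-0.35,0,0,0,255],[-0.4,0,-0.35,0,0,0,255]]' 30;python3 -m jog '[[-0.2,0,-0.2,0,0,0,255],[-0.3,0,-0.25,0,0,0,255],[-0.3,0,-0.25,0,0,0,255]]' 30
python3 - <<'E'
from h import *
o=get_obs()
print('tcp chest x',(o['tool_pos']-O)@XC,(o['tool_pos']-O)@YC)
E
```

```text
t: 3.87
tool_pos: [0.5051, 0.0348, 0.068]
tool_rot: [-2.838, -0.315, -1.082]
contact_force: [-2.1, -0.5, 0.3]
opening: 0.0227
t: 4.12
tool_pos: [0.501, 0.0338, 0.0688]
tool_rot: [-2.836, -0.312, -1.086]
contact_force: [20.5, 5.8, -13.0]
opening: 0.0229
t: 4.37
tool_pos: [0.4987, 0.0332, 0.0698]
tool_rot: [-2.834, -0.309, -1.091]
contact_force: [29.9, 8.8, -19.3]
opening: 0.0225
tcp chest x -0.2718195396799291 0.0011573955125388188
```

The stop is reached: force climbs to 30 N with no more travel. Release, back off and look.

```bash
python3 -m jog '[[0,0,0,0,0,0,0],[0,0,0,0,0,0,0],[0,0,0,0,0,0,0],[0,0,0,0,0,0,0],[0,0,0,0,0,0,0],[0,0,-4,0,0,0,0],[0,0,-8,0,0,0,0],[0,0,-12,0,0,0,0]]' 30
python3 - <<'E'
from h import *
R=Ro.from_matrix(np.c_[XC,-YC,-Z])
print(togo(O-XC*.18+Z*.30,R))
E
```

```text
t: 5.03
tool_pos: [0.4407, 0.0177, 0.1455]
tool_rot: [-2.837, -0.311, -1.069]
contact_force: [3.0, -0.1, 2.9]
opening: 0.0856
(array([21.61, -0.35, -1.54]), array([-0.015, -0.723, -0.006]))
```

```bash
python3 -m jog '[[3,0,-3.5,0,-0.1,0,0],[6,0,-7,0,-0.2,0,0],[11,0,-7,-0.01,-0.4,0,0],[14,0,-5.5,-0.01,-0.46,0,0],[14,0,-5.5,-0.01,-0.46,0,0],[14,0,-5.5,-0.01,-0.46,0,0]]'
python3 - <<'E'
from h import *
c=calibration('wrist');save('wrist','w3.png');save('top','t3.png');o=get_obs()
print(o['tool_pos'],(o['tool_pos']-O)@XC)
for x,y,z in((-.25,-.1165,.118),(-.25,.1165,.118),(-.25,0,.118),(-.18,0,.083),(-.27,0,.071)): print(proj(c,O+x*XC+y*YC+z*Z),proj(calibration('top'),O+x*XC+y*YC+z*Z))
np.savez('w3.npz',R=c['R'],t=c['t'],o=[c['cx'],c['cy'],c['vfov']])
E
```

```text
t: 5.53
tool_pos: [0.5129, 0.0317, 0.2815]
tool_rot: [-3.061, -0.339, -0.404]
contact_force: [-0.2, 0.1, -0.5]
opening: 0.0853
[0.50862336 0.03124355 0.27856415] -0.2626034841362347
(np.float64(372.0915726742251), np.float64(213.83540163703526)) (np.float64(304.69134275259563), np.float64(202.1284930471795))
(np.float64(132.89776037350114), np.float64(214.15551683031674)) (np.float64(233.40233428422027), np.float64(216.2773655398213))
(np.float64(252.26788146772822), np.float64(213.99576274212114)) (np.float64(269.1827942725926), np.float64(209.17594588228553))
(np.float64(252.53158496519154), np.float64(145.37328385213365)) (np.float64(264.39239474617455), np.float64(189.7775489114684))
(np.float64(252.83779502577596), np.float64(227.26413149512882)) (np.float64(269.7291673938507), np.float64(216.73352697333942))
```

View pics/w3.png

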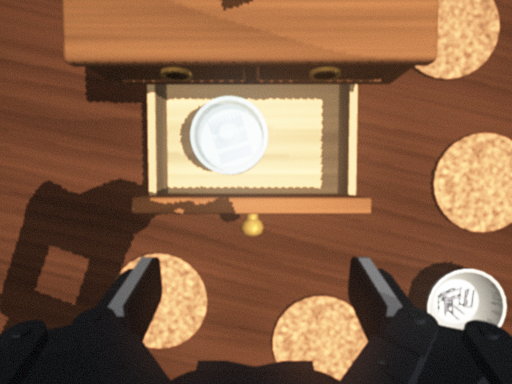

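The drawer is out: its front spans columns 132 to 371 at row ~213, as predicted for 0.150 m. The canister is at about (229,134). I'll enlarge it to find the lid knob.

```bash
python3 - <<'E'
from h import *
im=cv2.imread('pics/w3.png')[85:190,165:290]
x=cv2.resize(im,None,fx=5,fy=5,interpolation=cv2.INTER_CUBIC)
l=cv2.createCLAHE(3,(4,4)).apply(x[:,:,2]); cv2.imwrite('pics/c3.png',cv2.merge([x[:,:,0],x[:,:,1],x[:,:,2]])) 
d=np.load('w3.npz');c=dict(R=d['R'],t=d['t'],cx=d['o'][0],cy=d['o'][1],vfov=d['o'][2])
for p,z in(((229,134),.083),((229,134),.1)):
  X=onz(c,*p,z);print(X,(X-O)@XC,(X-O)@YC)
E
```

```text
[0.59474778 0.07970974 0.083     ] -0.16786486328088282 0.025125519815576466
[0.59277969 0.07780857 0.1       ] -0.17020609513697693 0.023709029213108652
```

View pics/c3.png

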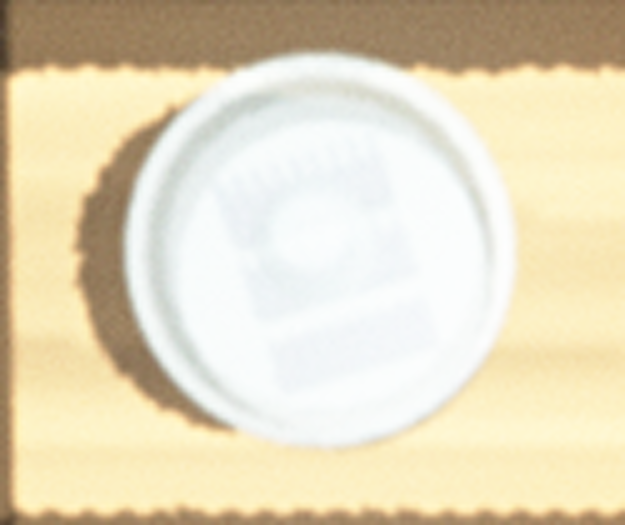

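The lid's rim circle is centred near (229,135) and the knob near (228.5,130.5), which puts the knob at about chest (−0.168, +0.0245). I'll lean 17° to clear the top board, and look again from 7 cm above.

```bash
python3 - <<'E'
from h import *
d=np.load('w3.npz');c=dict(R=d['R'],t=d['t'],cx=d['o'][0],cy=d['o'][1],vfov=d['o'][2])
for p,z in(((229,135),.083),((228.5,130.5),.105)):
  X=onz(c,*p,z);print((X-O)@XC,(X-O)@YC)
R=lean(17);z=R.as_matrix()[:,2];k=O-XC*.168+YC*.0245+Z*.099
print(togo(k-.07*z,R))
E
```

```text
-0.1689247612098641 0.025131888957035338
-0.1674192158322121 0.023772318926607045
(array([ 4.25, -2.68, 12.81]), array([-0.007,  0.036, -0.005]))
```

```bash
python3 -m jog '[[1.5,-1,4,0,0.036,0,0],[3,-2,8,0,0.036,0,0],[4.2,-2.7,11,0,0.036,0,0],[4.25,-2.7,12.5,0,0.036,0,0],[4.25,-2.7,12.8,0,0.036,0,0],[4.25,-2.7,12.8,0,0.036,0,0]]'
python3 - <<'E'
from h import *
c=calibration('wrist');im=save('wrist','w4.png')
R=lean(17);z=R.as_matrix()[:,2];k=O-XC*.168+YC*.0245+Z*.099
print(togo(k+.002*z,R),proj(c,k),proj(c,k+Z*.011))
np.savez('w4.npz',R=c['R'],t=c['t'],o=[c['cx'],c['cy'],c['vfov']])
E
```

```text
t: 6.13
tool_pos: [0.5726, 0.0743, 0.1641]
tool_rot: [-3.05, -0.335, -0.449]
contact_force: [-0.4, 0.4, 1.0]
opening: 0.0849
(array([0.09, 0.03, 7.26]), array([-0.007, -0.   , -0.006])) (np.float64(256.1869947239403), np.float64(211.4020583845272)) (np.float64(256.1387101785345), np.float64(212.58651250403182))
```

View pics/w4.png

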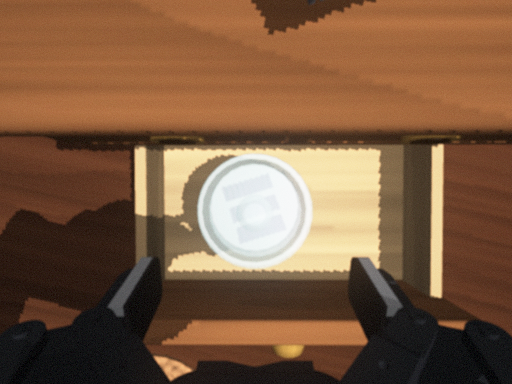

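The knob shows at (257,210) against a prediction of (256,212). Good. Descending and closing with light force.

```bash
python3 -m jog '[[0.1,0,2.5,0,0,0,0],[0.1,0,4.5,0,0,0,0],[0.1,0,6,0,0,0,0],[0.1,0,7,0,0,0,0],[0.1,0,7.2,0,0,0,0],[0.1,0,7.2,0,0,0,0]]' 25; python3 -m jog '[[0,0,0,0,0,0,255],[0,0,0,0,0,0,255],[0,0,0,0,0,0,255],[0,0,0,0,0,0,255],[0,0,0,0,0,0,255],[0,0,0,0,0,0,255],[0,0,0,0,0,0,255]]' 25
python3 - <<'E'
from h import *
R=lean(17);o=get_obs();p=o['tool_pos']
print((p-O)@XC,(p-O)@YC,'up6',togo(p+Z*.06,R), 'up16', togo(p+Z*.16,R)); save('wrist','w5.png')
E
```

```text
t: 6.68
tool_pos: [0.5953, 0.0791, 0.0988]
tool_rot: [-3.049, -0.334, -0.457]
contact_force: [0.5, 0.3, 0.0]
opening: 0.0855
t: 7.27
tool_pos: [0.5956, 0.0792, 0.0994]
tool_rot: [-3.049, -0.334, -0.458]
contact_force: [-2.5, 0.4, 4.4]
opening: 0.0223
-0.16713573038536483 0.024393041281770417 up6 (array([ 1.77, -0.05, -5.73]), array([-0.006, -0.002, -0.007])) up16 (array([  4.71,  -0.12, -15.29]), array([-0.006, -0.002, -0.007]))
```

View pics/w5.png

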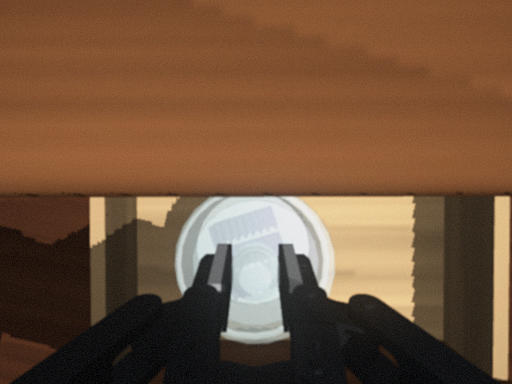

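```bash
python3 -m jog '[[0.15,0,-0.5,0,0,0,255],[0.3,0,-1,0,0,0,255],[0.45,0,-1.5,0,0,0,255],[0.6,0,-2,0,0,0,255],[0.6,0,-2,0,0,0,255],[0.6,0,-2,0,0,0,255]]' 25
python3 - <<'E'
from h import *
R=lean(17);o=get_obs();p=o['tool_pos']
print((p-O)@XC,(p-O)@YC,'out1.5',togo(p-XC*.015,R), 'out+up16', togo(p-XC*.02+Z*.12,R));im=save('scene','s6.png')
x=cv2.resize(im[100:260,130:370,::-1],None,fx=3,fy=3,interpolation=cv2.INTER_CUBIC); cv2.imwrite('pics/c6.png',x)
E
```

```text
t: 7.82
tool_pos: [0.5958, 0.079, 0.121]
tool_rot: [-3.049, -0.334, -0.459]
contact_force: [-0.5, 0.1, -1.8]
opening: 0.0223
-0.16696889315903404 0.02414328332758279 out1.5 (array([-1.43,  0.01, -0.44]), array([-0.006, -0.003, -0.006])) out+up16 (array([  1.63,  -0.08, -12.06]), array([-0.006, -0.003, -0.006]))
```

View pics/c6.png

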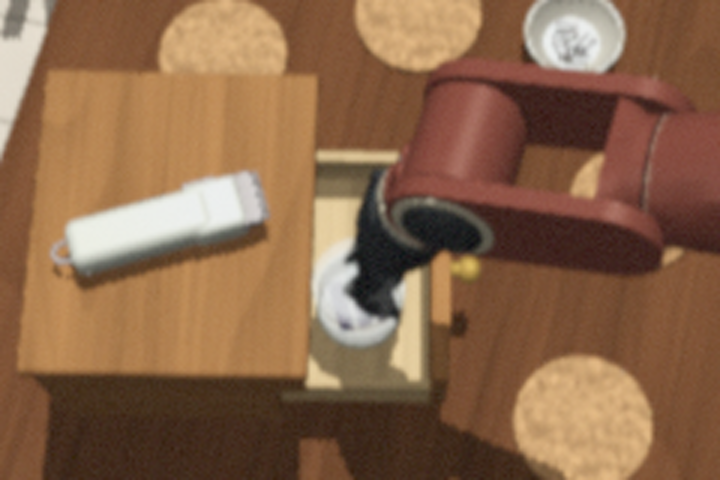

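The lid is lifted: the force shift is about the lid's weight, and the opening is unchanged. Move outward to clear the upper row, then up.

```bash
python3 -m jog '[[-0.7,0,-0.2,0,0,0,255],[-1.4,0,-0.4,0,0,0,255],[-1.7,0,-0.5,0,0,0,255],[-1.2,0,-2.5,0,0,0,255],[-0.3,0,-5.5,0,0,0,255],[0.6,0,-8.5,0,0,0,255],[1.5,-0.05,-11.5,0,0,0,255],[1.6,-0.05,-12,0,0,0,255]]'
python3 - <<'E'
from h import *
R=lean(17);o=get_obs();p=o['tool_pos'];z=R.as_matrix()[:,2]
T=np.array([.6155,-.252,.0])
print((p-O)@XC,(p-O)@YC,togo(T+Z*.15,R))
E
```

```text
t: 8.53
tool_pos: [0.5787, 0.0741, 0.2476]
tool_rot: [-3.048, -0.335, -0.476]
contact_force: [0.7, -0.9, -0.3]
opening: 0.0223
-0.18478531908944437 0.023196620552543935 (array([-6.27, 32.67,  8.07]), array([-0.003, -0.014, -0.006]))
```

```bash
python3 -m jog '[[0,2.5,0,0,0,0,255],[0,6,0,0,0,0,255],[0,9.5,0,0,0,0,255],[0,13,0,0,0,0,255],[0,16.5,0,0,0,0,255],[0,20,0,0,0,0,255],[-1,23.5,1.3,0,0,0,255],[-2,26.5,2.7,0,0,0,255]]'
python3 -m jog '[[-1.5,2.5,1.8,0,0,0,255],[-3,4.5,3.5,0,0,0,255],[-4.2,6,5,0,0,0,255],[-4.2,6.1,5.3,0,0,0,255],[-4.2,6.1,5.3,0,0,0,255]]'
python3 - <<'E'
from h import *
R=lean(17);o=get_obs();p=o['tool_pos'];z=R.as_matrix()[:,2]
T=np.array([.6155,-.252,.0])
print(togo(T+Z*.06,R),togo(T+Z*.033,R));c=calibration('wrist');save('wrist','w7.png')
f=[proj(c,T+Z*.005+.065*np.array([np.cos(a),np.sin(a),0])) for a in np.linspace(0,6.28,5)];print(np.round(f))
b=save('top','t7.png');s=save('scene','s7.png')
cv2.imwrite('pics/m7.png',np.hstack([cv2.resize(cv2.imread('pics/w7.png'),(400,300)),cv2.resize(s[60:210,180:380,::-1],(400,300))]))
E
```

```text
t: 9.2
tool_pos: [0.6261, -0.1894, 0.2148]
tool_rot: [-3.049, -0.334, -0.479]
contact_force: [0.4, 0.3, -1.5]
opening: 0.0227
t: 9.62
tool_pos: [0.6142, -0.2536, 0.1478]
tool_rot: [-3.047, -0.33, -0.472]
contact_force: [-0.1, 1.3, -1.0]
opening: 0.0225
(array([-2.51, -0.07,  8.41]), array([-0.005, -0.012, -0.009])) (array([-3.33, -0.05, 10.99]), array([-0.005, -0.012, -0.009]))
[[270. 161.]
 [185. 215.]
 [239. 300.]
 [324. 246.]
 [270. 161.]]
```

View pics/m7.png

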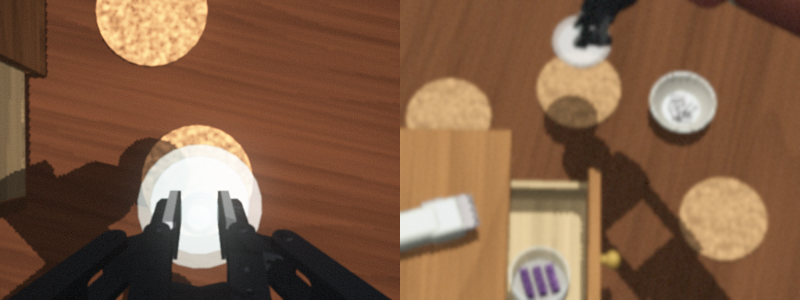

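The lid is held over the intended mat, which sits at the predicted pixels. In the scene view the canister stands open with the three combs. Lowering gently.

```bash
python3 -m jog '[[-0.7,0,2.5,0,0,0,255],[-1.5,-0.05,5,0,0,0,255],[-2.3,-0.05,7.5,0,0,0,255],[-2.8,-0.05,9.3,0,0,0,255],[-3.05,-0.05,10.1,0,0,0,255],[-3.05,-0.05,10.1,0,0,0,255],[-3.05,-0.05,10.1,0,0,0,255]]'
python3 -m jog '[[-0.05,0,0.15,0,0,0,255],[-0.1,0,0.35,0,0,0,255],[-0.1,0,0.35,0,0,0,255]]'
python3 - <<'E'
from h import *
R=lean(17);T=np.array([.6155,-.252,.0]); print(togo(T+Z*.034,R),get_obs()['contact_force'])
E
```

```text
t: 10.35
tool_pos: [0.6197, -0.2519, 0.0484]
tool_rot: [-3.05, -0.337, -0.484]
contact_force: [-0.6, 0.5, -0.3]
opening: 0.0224
t: 10.6
tool_pos: [0.6207, -0.2524, 0.0465]
tool_rot: [-3.051, -0.338, -0.488]
contact_force: [-0.5, -0.0, -0.9]
opening: 0.0227
(array([-0.86, -0.15,  1.03]), array([ 0.002, -0.02 , -0.003])) [-0.52045206 -0.01212876 -0.94615779]
```

```bash
python3 -m jog '[[-0.4,-0.1,0.3,0,0,0,255],[-0.8,-0.1,0.6,0,0,0,255],[-0.8,-0.1,0.6,0,0,0,255]]'
python3 -m jog '[[-0.03,0,0.1,0,0,0,255],[-0.06,0,0.2,0,0,0,255],[-0.06,0,0.2,0,0,0,255]]'
python3 -m jog '[[-0.03,0,0.1,0,0,0,255],[-0.06,0,0.2,0,0,0,255],[-0.06,0,0.2,0,0,0,255]]'
```

```text
t: 10.85
tool_pos: [0.6137, -0.2524, 0.0371]
tool_rot: [-3.05, -0.337, -0.485]
contact_force: [-0.5, 1.2, -1.2]
opening: 0.0226
t: 11.1
tool_pos: [0.6137, -0.2523, 0.0348]
tool_rot: [-3.05, -0.337, -0.484]
contact_force: [-0.0, 0.3, -1.1]
opening: 0.0229
t: 11.35
tool_pos: [0.6143, -0.2526, 0.0345]
tool_rot: [-3.05, -0.338, -0.486]
contact_force: [-4.3, 1.4, 6.9]
opening: 0.0222
```

It has touched down, with about 7 N at the expected height. Release and retreat along the tool axis.

```bash
python3 -m jog '[[0,0,-0.1,0,0,0,255],[0,0,-0.1,0,0,0,200],[0,0,-0.1,0,0,0,150],[0,0,-0.1,0,0,0,100],[0,0,-0.1,0,0,0,0],[0,0,-0.1,0,0,0,0],[0,0,-0.1,0,0,0,0],[0,0,-0.1,0,0,0,0]]'
python3 -m jog '[[0,0,0,0,0,0,0],[0,0,-2,0,0,0,0],[0,0,-5,0,0,0,0],[-1,0,-8,0,0,0,0],[-3,0,-12,0,0,0,0],[-6,0,-15,0,0,0,0],[-9,0,-16,0,0,0,0],[-9,0,-16,0,0,0,0]]'
python3 - <<'E'
from h import *
w=save('wrist','w8.png');b=save('top','t8.png');s=save('scene','s8.png')
c=calibration('top');print(get_obs()['contact_force'],[proj(c,O-.25*XC+y*YC+.118*Z) for y in(-.1165,0,.1165)])
m=np.hstack([cv2.resize(s[60:285,130:380],(400,360)),cv2.resize(b[80:290,180:400],(400,360))]);cv2.imwrite('pics/m8.png',m[:,:,::-1])
E
```

```text
t: 12.02
tool_pos: [0.6141, -0.2527, 0.0354]
tool_rot: [-3.05, -0.338, -0.486]
contact_force: [0.4, 0.5, -0.5]
opening: 0.0853
t: 12.68
tool_pos: [0.4791, -0.284, 0.1614]
tool_rot: [-3.054, -0.334, -0.487]
contact_force: [0.0, 0.4, -0.3]
opening: 0.0855
[0.13764435 0.40579038 0.38372764] [(np.float64(304.69134275259563), np.float64(202.1284930471795)), (np.float64(269.1827942725926), np.float64(209.17594588228553)), (np.float64(233.40233428422027), np.float64(216.2773655398213))]
```

View pics/m8.png

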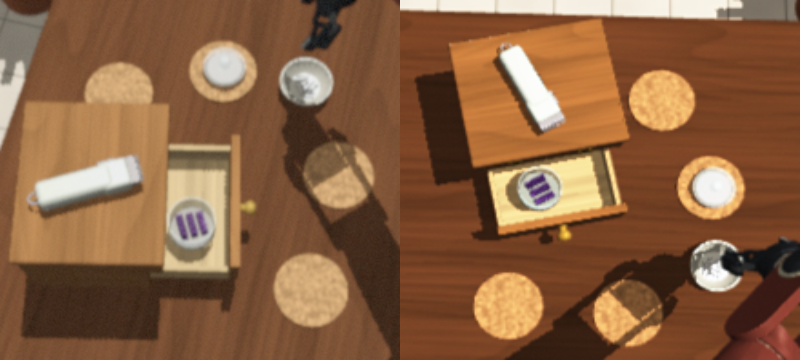

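The lid sits level on the mat, knob up. The drawer front's corner is at (627,209) in the right-hand crop, where 0.150 m predicts it. The bystanders look unmoved, and the gripper hangs clear above the dish. Handing in.

```bash
python3 -c "
from station import *
o=get_obs();print(o['t'],o['contact_force']);print(finish_job())"
```

```text
12.8333 [0.13764435 0.40579038 0.38372764]
the job is handed in; nothing more can be done
None
```

The lower drawer is out at its stop, and the canister's lid is on the cork mat farthest to the robot's right. I handed the job in at 12.8 s, and no check failed or disagreed.

- **Drawer:** I pulled it by its knob until the force rose to about 30 N with no further travel. In the last pictures its front sits where 0.150 m predicts, to within my 2–3 mm precision.
- **Lid:** I lifted it straight up, then outward past the upper row. I set it down with a contact force of about 7 N, and it stands knob up on the mat.
- **Rest of the scene:** The open canister still stands in the drawer with its three combs. By eye in the last pictures, the upper drawers look shut and the clipper and dish have not moved. The last crops did not show the neck brush, but the arm never went near it. The gripper is open and touching nothing, with the force reading close to zero.

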